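Poise the hand stamp over the brass tag

TASK

In the stamping jig, push the tag slide by its black knob all the way along to its end stop. Then draw the red-handled stamp out of the stand, carry it over the wooden caddy without bumping anything, and finish still holding it: upright, hovering about 1 cm above the middle of the brass tag, its long side along the tag's long side and not touching the tag. Keep gripping it and stay there; leave everything else where it stands and never let the stamp touch the jig.

Things in the scene. Friction and masses are not known exactly. Their poses are not given: they have to be found in the camera images.
- jig: Fixed stamping jig: dark wooden base 130 (x) x 240 (y) x 16 mm high, two aluminium rails up to 30 mm high along y, steel end-stop bar 42 mm high at its +y end. Origin: centre of the underside, on the table. The slide travels along the jig's own +y. It may stand on either side of the caddy, at any yaw up to about 0.4 rad.
- tag_slide (a joint): Travel of the grey slide (125 mm long along y, 88 mm wide, its top 32 mm above the table) along the jig's +y, in m: starts near 0 (0 to 0.02); 0.08 is hard against the end stop. Friction about 2 N, no spring: it stays where it is left.
- slide_knob (a point): Centre of the top of the upright round black knob on the slide, 72 mm above the table. The knob is 24 mm in diameter and 30 mm tall, its lower edge 10 mm above the slide; it stands 65 mm behind the tag (towards jig -y) and moves with the slide. Axes as the jig's.
- tag (a point): Centre of the upper face of the brass tag, 35 mm above the table, fixed on the slide and moving with it. The tag is 50 mm long along its y, 30 mm wide along x, held by four small pins beside its corners that stand 2 mm above its face. Axes as the jig's; z up.
- stand: Fixed light-wood block 70 (x) x 200 (y) x 40 mm high with three pockets 25 mm deep, 60 mm apart along its y (at y = -60, 0, +60 mm). Origin: centre of the underside, on the table. On the other side of the caddy from the jig. Each pocket holds one stamp standing upright; which is where varies.
- stamp_red: The stamp to use: upright bar 110 mm tall, 24 mm long (its y), 14 mm thick (its x), about 130 g; upper half (from 52 mm) a red handle, below it steel with a 20 x 10 mm brass foot. Origin: centre of the foot's face (its lowest point); z up the handle. In the stand its face is 15 mm above the table, its top at 125 mm, its y along the stand's y, with 1 mm play all round.
- stamp_blue: Blue-handled stamp of the same shape, standing in the stand; leave it there.
- stamp_yellow: Yellow-handled stamp of the same shape, standing in the stand; leave it there.
- caddy: Fixed open wooden caddy 260 (x) x 90 (y) x 55 mm high with one cross divider, between the stand and the jig. Origin: centre of the underside. The jar and the cup stand in it.
- jar: Closed brass-coloured jar, 64 mm in diameter, 95 mm tall, loose in the caddy. Origin: underside centre.
- cup: Wooden cup 66 mm in diameter, 90 mm tall, loose in the caddy, with white swabs sticking up to 125 mm. Origin: underside centre.
- mallet: Mallet lying on the far side of the table, white head 44 mm in diameter and 75 mm long, dark wooden handle. Origin: under the centre of the head; the handle points to its -x.
- tin: Round aluminium tin 54 mm in diameter, 35 mm high, on the far side of the table. Origin: underside centre.
Mind the look-alikes: they are no part of the job. Leave any orange or pink look-alike of the stand alone.

How it is judged (in metres and radians):
On the way, in this order (a step that is already met when the one before it is completed fails the run):
1. the tag slide is against its end stop, the red stamp still in the stand (value of joint tag_slide above 0.077 m and distance of stamp_red from where it was at the start of the episode below 0.02 m), for 0.2 s.
2. the red stamp is lifted clear of the stand (height (world z) of stamp_red above 0.05 m and contact force between the fingers and stamp_red above 1 N and contact force between stamp_red and stand below 0.1 N), for 0.1 s.
At the end, for the whole second after the job is handed in: Ends holding: slide within 3 mm of its stop; red stamp gripped, still, upright within 0.1 rad, its face 3 to 18 mm above the tag, within 6 mm of the tag's centre, its y within 0.14 rad of the tag's y (either way round), touching nothing of the jig (value of joint tag_slide above 0.077 m and horizontal distance between stamp_red and tag below 0.006 m and z of stamp_red in the frame of tag between 0.003 and 0.018 m and angle between stamp_red's own z axis and vertical below 0.1 rad and angle between the y axis of stamp_red and the y axis of tag, either way round below 0.14 rad and contact force between stamp_red and jig below 0.1 N and contact force between the fingers and stamp_red above 1 N and linear speed of stamp_red below 0.02 m/s); the arm keeps its last pose, push and grip.
It fails at once if the stamp touches the jig (contact force between stamp_red and jig above 0.5 N).
It fails at once if the stamp bumps the caddy, the jar, the cup, the mallet or the tin (contact force between stamp_red and caddy above 1 N or contact force between stamp_red and jar above 1 N or contact force between stamp_red and cup above 1 N or contact force between stamp_red and mallet above 1 N or contact force between stamp_red and tin above 1 N).
It fails at once if another stamp, the jar, the cup, the mallet or the tin is displaced by more than 15 mm or a standing one tipped (distance of any of stamp_blue, stamp_yellow, jar, cup, mallet, tin from where it was at the start of the episode above 0.015 m or angle between any of jar, cup's own z axis and vertical above 0.3 rad).
It also fails if it takes over 54 s, if anything falls off the work surface, if the arm or the gripper's body presses on something with over 40 N, if the wrist force passes 120 N, or if a joint passes its speed limit or range.

ROBOT

A 6-joint arm with a two-finger parallel gripper is mounted at the origin on the work surface. World frame = base frame: x ahead of the robot, y to its left, z up, the work surface at z = 0. Lengths are in m, angles in degrees, forces in N, time in s.
With the tool pointing down it reaches from about 0.25 to 0.725 m from the base axis. Payload 9.7 kg.
Tool frame: the origin (TCP) lies at the very end of the fingers, on their centre line; the grasp point (between the pads) lies 19 mm behind it; z points along the fingers, y is the line along which they close (so a half turn about z gives the same grasp; the last joint's range is limited). The gripper opens to 85 mm and grips with 20 to 120 N. Pads are 22 mm wide; open, the fingers measure 114 mm over their backs; the gripper's body (76 mm by 85 mm) begins 54 mm behind the grasp point. The pads swing forward as they close: fully open they stand 13 mm farther back than shut.
Start: joints at [-73.682, 4.979, 10.078, 95.1, 0, 90], TCP at [0.155, -0.528, 0.231] pointing down, gripper open.
Joint ranges: [-179.16, 179.16], [-48.56, 103.87], [-65.8, 70.77], [-126.05, 130.52], [-82.76, 87.17], [-180, 180]. Speed limits (degrees/s): [127.2, 127.2, 147.25, 180, 180, 180].

INTERFACE

Orientations are given as [roll, pitch, yaw] about the fixed x, y, z axes, in that order (R = Rz(yaw) Ry(pitch) Rx(roll)).
In Python, from workcell import bot gives the robot as it stands.
- The arm moves only by the tool arm_command, never from a script. Its argument "series" is a list of rows, each a list of 4 numbers: the shift along the tool's x, y, z in m, then the turn about the tool's z in rad. A call has exactly 5 rows; each row is the pose to reach, as a shift and turn from the pose commanded when the call began, along the tool's axes at that moment; what a row does not reach only later rows make up. A row lasts 1/10 s, in which the tool goes at most 50 mm and 8.59 degrees, less where a joint would pass 70% of its speed; a pose out of reach is approached as far as the arm can. A call with a gripper value outside its range is refused whole. "hand" is the finger opening in m, from 0 to 0.0854, set as the call begins (left out, the last holds). The fingers move at their own pace and stop on an object; "grip_force" is the grip in N (left out, the last holds). Time passes only in rows, so rows that repeat a pose let the fingers close, or fill a call up. It gives the time, the measured TCP pose, the force, the opening and the grip force at its end, in the units of the state.
- bot.get_obs(): the state, without advancing time (a new reading comes with each control period).
- bot.camera(name): name is "scene" or "top" or "wrist"; returns a dict with "color" (400x640x3 uint8, blue, green, red), "camera_matrix" (3x3 intrinsics, pixels), "xyz" and "orientation" of the camera in the world; the wrist camera has in their place "T_tool_cam" (4x4, takes a point from camera to tool coordinates, whose origin is the TCP and whose axes are the flange's). Camera axes: x right, y up, looking along -z (the intrinsics and any distortion apply to the point x, -y, -z); pixel columns grow to the right and rows downward; lengths in m; the calibration is good to about 2 mm. The wrist camera is an equidistant fisheye: a pixel r from the principal point sees the ray r / f radians off the axis. A picture is of the moment at which its call begins: read the wrist's pose just before it. There is no depth.
- bot.job_done(): hands the job in; it is judged then, once.
Trained networks look in the newest picture that a camera, given by its name, has taken for a name from the list of things; names that differ only in an ending like _2 or _b are one class to them, and where a whole thing is asked for, a point or a joint stands for the part that bears it (a point fixed in the world has none). Each returns a list of dicts, best first, with "confidence" (0 to 1); they miss things now and then, are a little off and sometimes report something else, mostly with a low value. They report only what shows in the picture. A call takes as long as a camera call. They do not tell look-alikes from the thing itself.
- bot.find_in(camera, target): "location" ([column, row] in pixels, amid what is visible of it).
- bot.mark_of(camera, target): "location" ([column, row] in pixels: a listed point, or the origin of a listed thing).
The state is a dict: "time": time; "q": joint angles; "qd": joint speeds; "joint_efforts": joint torques, N m; "ee_pos": TCP position; "tcp_rot": TCP orientation; "wrist_force": force on the tool from outside, world axes, zero at the start; "torque": the same for the moment, N m; "opening": finger opening in m; "grasp_force": force on a finger pad.
Only numpy, scipy, OpenCV 4.12 (cv2) and the standard library are available. Lean on these libraries where they do the work, as an engineer would, in place of code of your own. Each camera call takes 0.05 s, during which the arm holds its last target. There are 200 camera calls.

## Working session

There is one attempt and no reset: what is moved stays moved. The work goes in short steps, Python scripts to look and compute and a tool call to move; the robot and the scene stay as the last step left them, time stands still between calls to the robot, and variables do not carry over. Pictures are saved under pics/ and viewed, at most 15 in all, crops included, and the job is handed in when it is done.

Besides the shell and the picture viewer there is one more tool, called after "Emit:" by a JSON object that holds its "op" and its "data", one argument or row to a line. arm_command: Moves the arm, as the interface text tells. Its arguments: {"type":"object","properties":{"series":{"type":"array"},"hand":{"type":"number"},"grip_force":{"type":"number"}},"required":["series"]}

```bash
mkdir -p pics; ls; python3 - <<'E'
from workcell import bot
import cv2,numpy as np
o=bot.get_obs();print({k:np.round(v,3).tolist() for k,v in o.items()})
for c in ("scene","top"):
    d=bot.camera(c);cv2.imwrite(f"pics/{c}0.png",d["color"])
    print(c,d["camera_matrix"],d["xyz"],d["orientation"],d.keys())
    for t in ["slide_knob","tag","stand","stamp_red","stamp_blue","stamp_yellow","jig","caddy","jar","cup","mallet","tin"]:
        print(t,[(np.round(x["location"]).tolist(),round(x["confidence"],2)) for x in bot.mark_of(c,t)[:3]])
E
```

```text
pics
{'time': 0.0, 'q': [-73.684, 5.01, 10.031, 95.098, -0.0, 89.998], 'qd': [-0.005, 0.065, -0.071, 0.087, -0.045, 0.033], 'joint_efforts': [0.001, -52.039, 46.48, 0.016, 0.0, -0.0], 'ee_pos': [0.154, -0.528, 0.231], 'tcp_rot': [-179.923, 0.0, 16.318], 'wrist_force': [-0.737, 0.791, 0.348], 'torque': [-0.041, -0.011, 0.057], 'grasp_force': 0.0, 'opening': 0.086}
scene [[371.91831694   0.         323.2792132 ]
 [  0.         371.91831694 201.61258133]
 [  0.           0.           1.        ]] [ 1.02485953 -0.21896734  0.8366166 ] [33.68654294 -0.65274751 71.88425558] dict_keys(['color', 'camera_matrix', 'xyz', 'orientation'])
slide_knob [([408.0, 173.0], 0.79)]
tag [([422.0, 172.0], 0.59)]
stand [([222.0, 166.0], 0.66), ([148.0, 246.0], 0.58)]
stamp_red [([221.0, 226.0], 0.84)]
stamp_blue [([242.0, 220.0], 0.53)]
stamp_yellow [([338.0, 187.0], 0.74), ([221.0, 222.0], 0.33)]
jig [([424.0, 176.0], 0.86)]
caddy [([343.0, 215.0], 0.76)]
jar [([339.0, 190.0], 0.6)]
cup [([349.0, 229.0], 0.63)]
mallet [([430.0, 270.0], 0.57), ([222.0, 226.0], 0.3)]
tin [([343.0, 299.0], 0.81)]
top [[501.59738141   0.         312.31117081]
 [  0.         501.59738141 192.2167515 ]
 [  0.           0.           1.        ]] [ 0.38991325 -0.08119509  1.40652687] [  5.43718056   1.08330134 -89.64131181] dict_keys(['color', 'camera_matrix', 'xyz', 'orientation'])
slide_knob [([220.0, 192.0], 0.62)]
tag [([201.0, 200.0], 0.82)]
stand [([392.0, 275.0], 0.95), ([383.0, 201.0], 0.86), ([470.0, 205.0], 0.74)]
stamp_red [([402.0, 203.0], 0.58)]
stamp_blue [([385.0, 202.0], 0.62)]
stamp_yellow [([361.0, 205.0], 0.46)]
jig [([202.0, 197.0], 0.88)]
caddy [([292.0, 185.0], 0.7)]
jar [([291.0, 207.0], 0.71)]
cup [([291.0, 167.0], 0.82)]
mallet [([240.0, 113.0], 0.89), ([200.0, 199.0], 0.4)]
tin [([323.0, 108.0], 0.73), ([204.0, 200.0], 0.46)]
```

View pics/top0.png

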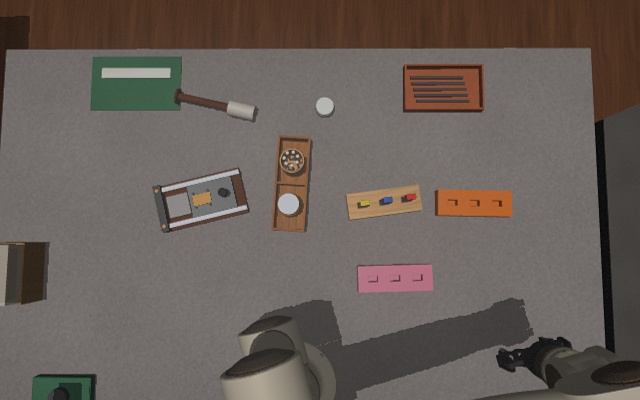

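View pics/scene0.png

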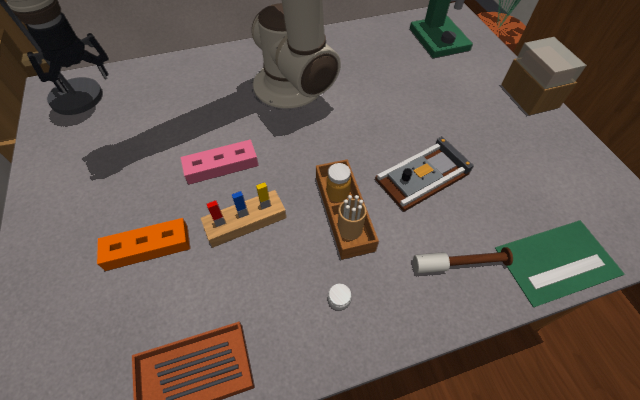

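```bash
cat > h.py <<'E'
from workcell import bot
import cv2,numpy as np
from scipy.spatial.transform import Rotation as Ro
def ray(d,px,pose=None):
    K=d["camera_matrix"]
    u=np.array([(px[0]-K[0,2])/K[0,0],(px[1]-K[1,2])/K[1,1]])
    if "T_tool_cam" in d:
        th=np.hypot(*u); s=np.sin(th)/max(th,1e-9)
        v=np.array([u[0]*s,-u[1]*s,-np.cos(th)]); T=d["T_tool_cam"]
        R=Ro.from_euler("xyz",pose["tcp_rot"],degrees=True).as_matrix()
        return R@T[:3,3]+pose["ee_pos"], R@T[:3,:3]@v
    R=Ro.from_euler("xyz",d["orientation"],degrees=True).as_matrix()
    return np.array(d["xyz"]),R@np.array([u[0],-u[1],-1])
def at(d,px,z,pose=None):
    o,v=ray(d,px,pose); return o+v*(z-o[2])/v[2]
def blobs(img,lo,hi,roi=None,mn=8):
    h=cv2.cvtColor(img,cv2.COLOR_BGR2HSV); m=cv2.inRange(h,np.array(lo),np.array(hi))
    if roi: 
        k=np.zeros_like(m);k[roi[1]:roi[3],roi[0]:roi[2]]=255;m&=k
    n,l,s,c=cv2.connectedComponentsWithStats(m)
    return [(c[i].round(1).tolist(),int(s[i,4]),cv2.minAreaRect(np.argwhere(l==i)[:,::-1].astype(np.float32))) for i in range(1,n) if s[i,4]>=mn]
E
python3 - <<'E'
from h import *
d=bot.camera("top");im=d["color"]
for n,p,z in [("knob",(223,191.5),.072),("tag",(202,199),.035),("red",(409.5,197),.125),("blue",(387,200.5),.125),("yel",(364,203.5),.125),
 ("standA",(346,194),.04),("standB",(418,185),.04),("standC",(422.5,208),.04),("standD",(350,219),.04),("jar",(288.5,203.5),.095),("cup",(291,160),.09),("tin",(324.5,106),.035),("mallet",(240,111),.03)]: print(n,at(d,p,z).round(3))
a=cv2.resize(im[160:240,150:250],None,fx=5,fy=5,interpolation=cv2.INTER_CUBIC)
b=cv2.resize(im[175:225,340:440],None,fx=5,fy=4*1.25,interpolation=cv2.INTER_CUBIC)
cv2.imwrite("pics/crop1.png",np.vstack([a,b])[:600])
E
```

```text
knob [0.518 0.184 0.072]
tag [0.5   0.249 0.035]
red [ 0.501 -0.305  0.125]
blue [ 0.491 -0.247  0.125]
yel [ 0.483 -0.189  0.125]
standA [ 0.515 -0.147  0.04 ]
standB [ 0.541 -0.343  0.04 ]
standC [ 0.478 -0.354  0.04 ]
standD [ 0.447 -0.158  0.04 ]
jar [0.485 0.007 0.095]
cup [0.601 0.002 0.09 ]
tin [ 0.762 -0.087  0.035]
mallet [0.749 0.15  0.03 ]
```

```bash
python3 -c "
import cv2;i=cv2.imread('pics/crop1.png');print(i.shape)"
```

```text
(600, 500, 3)
```

View pics/crop1.png

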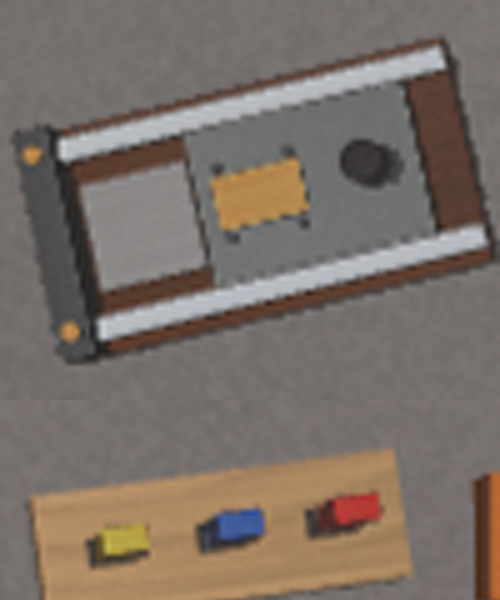

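Candidates: the light-wood stand at (384,202) holds the stamps: red (409,197), blue (387,201), yellow (364,204). The orange block at (474,203) and the pink one at (395,278) are empty look-alikes. The crop confirms that the red stamp is the one at the stand's −y end. The jig's knob is at (223,192), the tag at (202,199), and the end stop is on the left at about (162,208), so the push goes world +y with a yaw of about 13.5°.

Emit:
{"op": "arm_command", "data": {
  "series": [
    [0.02,-0.021,0,0],
    [0.05,-0.053,0,0],
    [0.08,-0.085,0,0],
    [0.11,-0.117,0,0],
    [0.14,-0.148,0,0]
  ],
  "hand": 0.05
}}

```text
time: 1.85
ee_pos: [0.2476, -0.3449, 0.2314]
tcp_rot: [180.0, -0.0, 16.3]
wrist_force: [0.9, -0.5, 0.6]
opening: 0.0499
grasp_force: 0.0
```

Emit:
{"op": "arm_command", "data": {
  "series": [
    [0.03,-0.032,0,0],
    [0.06,-0.064,0,0],
    [0.09,-0.096,0,0],
    [0.12,-0.128,0,0],
    [0.15,-0.16,0,0]
  ]
}}

```text
time: 2.35
ee_pos: [0.3467, -0.1491, 0.2316]
tcp_rot: [180.0, -0.0, 16.3]
wrist_force: [1.2, -0.7, -0.4]
opening: 0.0499
grasp_force: 0.0
```

Emit:
{"op": "arm_command", "data": {
  "series": [
    [0.03,-0.032,0,0.01],
    [0.06,-0.064,0,0.02],
    [0.09,-0.096,0,0.03],
    [0.12,-0.128,0,0.04],
    [0.14,-0.145,0,0.049]
  ]
}}

```text
time: 2.85
ee_pos: [0.4406, 0.0304, 0.2313]
tcp_rot: [-180.0, -0.0, 13.6]
wrist_force: [0.1, 0.6, -0.2]
opening: 0.0498
grasp_force: 0.0
```

```bash
python3 - <<'E'
from h import *
o=bot.get_obs();print(o["time"],o["ee_pos"],o["tcp_rot"])
d=bot.camera("wrist");cv2.imwrite("pics/w1.png",d["color"]);print(d["T_tool_cam"].round(3).tolist(),d["camera_matrix"])
for t,z in(("slide_knob",.072),("tag",.035)):
    for x in bot.mark_of("wrist",t)[:2]: print(t,x["location"],x["confidence"],at(d,x["location"],z,o))
E
```

```text
2.85 [0.44059546 0.03042057 0.23129285] [-1.79983891e+02 -2.82887988e-02  1.36101415e+01]
[[-0.001, 0.961, 0.276, 0.07], [1.0, 0.001, -0.001, -0.0], [-0.001, 0.276, -0.961, -0.143], [0.0, 0.0, 0.0, 1.0]] [[309.70691629   0.         322.48083511]
 [  0.         309.70691629 197.58514488]
 [  0.           0.           1.        ]]
slide_knob [521.5, 180.4] 0.39 [ 0.49880091 -0.19320576  0.072     ]
tag [154.9, 88.2] 0.62 [0.49882787 0.24958994 0.035     ]
```

View pics/w1.png

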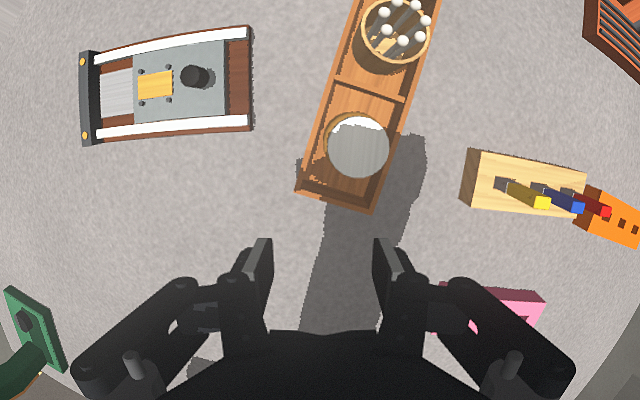

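The wrist view shows the knob at (195,75) and the tag at (155,85), with the tag at (0.499, 0.249), which agrees with the top camera. Next I straddle the knob with the fingers along the jig's y.

Emit:
{"op": "arm_command", "data": {
  "series": [
    [0.03,-0.036,0,0],
    [0.06,-0.072,0,0],
    [0.09,-0.11,0.01,0],
    [0.109,-0.133,0.04,0],
    [0.109,-0.133,0.08,0]
  ]
}}

```text
time: 3.5
ee_pos: [0.5248, 0.1558, 0.1529]
tcp_rot: [-178.8, -0.2, 16.0]
wrist_force: [0.4, -0.9, -0.2]
opening: 0.0499
grasp_force: 0.0
```

```bash
python3 - <<'E'
from h import *
o=bot.get_obs();print(o["time"],o["ee_pos"],o["tcp_rot"])
d=bot.camera("wrist");im=d["color"];cv2.imwrite("pics/w2.png",im)
for t,z in(("slide_knob",.072),("tag",.035)):
    for x in bot.mark_of("wrist",t)[:2]: print(t,x["location"],x["confidence"],at(d,x["location"],z,o))
E
```

```text
3.5 [0.5248118  0.15582873 0.15287518] [-178.7915304    -0.18289397   16.02047331]
slide_knob [278.5, 199.7] 0.78 [0.5190842  0.19107037 0.072     ]
tag [214.4, 188.8] 0.6 [0.50010108 0.2542196  0.035     ]
```

View pics/w2.png

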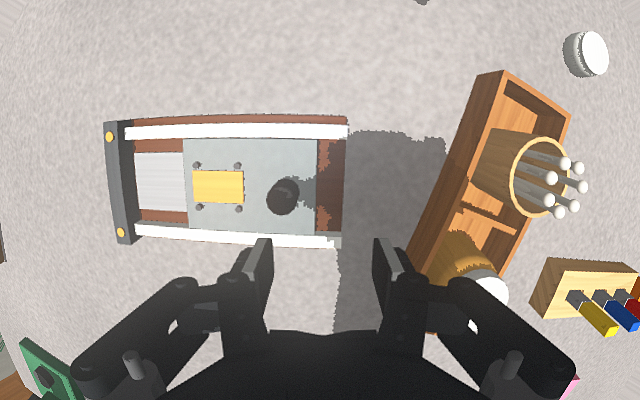

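The wrist view shows the knob at (284,193) and the tag at (218,187). The arm hadn't settled yet, so I hold and read the pose again.

Emit:
{"op": "arm_command", "data": {
  "series": [
    [0,0,0,0],
    [0,0,0,0],
    [0,0,0,0],
    [0,0,0,0],
    [0,0,0,0]
  ]
}}

```text
time: 4.15
ee_pos: [0.5228, 0.155, 0.1531]
tcp_rot: [-178.8, -0.0, 15.9]
wrist_force: [-0.6, -0.0, -0.5]
opening: 0.0502
grasp_force: 0.0
```

```bash
python3 - <<'E'
from h import *
o=bot.get_obs();print(o["time"],o["ee_pos"],o["tcp_rot"],o["q"])
d=bot.camera("wrist");im=d["color"]
for t,z in(("slide_knob",.072),("tag",.035)):
    for x in bot.mark_of("wrist",t)[:2]: print(t,x["location"],x["confidence"],at(d,x["location"],z,o))
for i in blobs(im,(15,100,120),(35,255,255),(80,100,345,260),100): 
    print(i, at(d,i[0],.035,o))
    b=[at(d,p,.035,o)[:2] for p in cv2.boxPoints(i[2])]; print(np.round(b,4).tolist())
E
```

```text
4.15 [0.52281071 0.15497429 0.1531414 ] [-1.78805516e+02 -3.18191718e-02  1.59469386e+01] [ 15.88686954   3.41020154  -0.23714548  86.3220863    1.1945172
 179.93991794]
slide_knob [278.4, 195.2] 0.76 [0.52028171 0.19107966 0.072     ]
tag [213.5, 187.5] 0.86 [0.49881647 0.25444753 0.035     ]
([217.4, 183.5], 1590, ((217.0, 184.0), (32.0, 50.0), 90.0)) [0.50355896 0.25141907 0.035     ]
[[0.5111, 0.2789], [0.5237, 0.2317], [0.4949, 0.2255], [0.4807, 0.2738]]
```

Joint 6 is at its limit at this yaw. I turn to a yaw of about 103.6°, which also suits the stamp, close the fingers, and push the knob from behind. The TCP is already about 35 mm behind it.

Emit:
{"op": "arm_command", "data": {
  "series": [
    [0,0,0,-0.149],
    [0,0,0,-0.298],
    [0,0,0,-0.447],
    [0,0,0,-0.596],
    [0,0,0,-0.745]
  ],
  "hand": 0
}}

```text
time: 4.8
ee_pos: [0.5226, 0.1551, 0.1524]
tcp_rot: [-179.1, -0.8, 59.0]
wrist_force: [0.1, -0.3, 0.4]
opening: -0.0001
grasp_force: 0.0
```

Emit:
{"op": "arm_command", "data": {
  "series": [
    [0,0,0,-0.149],
    [0,0,0,-0.298],
    [0,0,0,-0.447],
    [0,0,0,-0.596],
    [0,0,0,-0.745]
  ]
}}

```text
time: 5.3
ee_pos: [0.5226, 0.155, 0.1524]
tcp_rot: [-179.9, -1.2, 101.7]
wrist_force: [0.4, -0.7, 0.3]
opening: -0.0003
grasp_force: 0.0
```

```bash
python3 - <<'E'
from h import *
o=bot.get_obs();print(o["time"],o["ee_pos"],o["tcp_rot"],o["q"])
d=bot.camera("wrist");im=d["color"];cv2.imwrite("pics/w3.png",im)
for t,z in(("slide_knob",.072),("tag",.035)):
    for x in bot.mark_of("wrist",t)[:2]: print(t,x["location"],x["confidence"],at(d,x["location"],z,o))
for i in blobs(im,(15,100,120),(35,255,255),None,400): 
    print(i, at(d,i[0],.035,o))
    b=[at(d,p,.035,o)[:2] for p in cv2.boxPoints(i[2])]; print(np.round(b,4).tolist())
E
```

```text
5.3 [0.52257647 0.15503795 0.15238734] [-179.87468147   -1.18899299  101.67871055] [15.89979838  3.45111985 -0.2773362  86.30902095  1.19499058 94.21939665]
tag [321.4, 81.5] 0.57 [0.50164195 0.25052408 0.035     ]
([323.1, 80.0], 2053, ((323.0716857910156, 80.14905548095703), (57.81494903564453, 35.748836517333984), 87.51044464111328)) [0.50276548 0.25206625 0.035     ]
[[0.4822, 0.2728], [0.5111, 0.2801], [0.5232, 0.2319], [0.4943, 0.2245]]
```

View pics/w3.png

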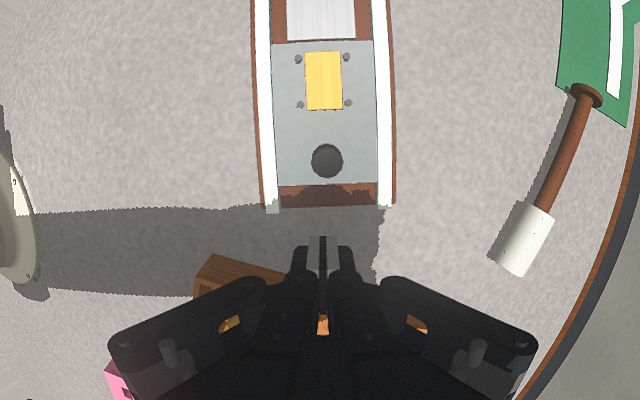

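The view shows the tag at (323,80) and the knob at (327,160). The tag measures 49.8 × 29.8 mm, centred at (0.503, 0.252) with a yaw of 14.1°, which fits its given size. Descending behind the knob.

Emit:
{"op": "arm_command", "data": {
  "series": [
    [0,0.004,0.01,-0.042],
    [0,0.004,0.035,-0.042],
    [0,0.004,0.07,-0.042],
    [0,0.004,0.095,-0.042],
    [0,0.004,0.103,-0.042]
  ]
}}

```text
time: 5.95
ee_pos: [0.5244, 0.1574, 0.0466]
tcp_rot: [-179.7, -1.2, 103.5]
wrist_force: [-0.6, 0.7, -0.3]
opening: -0.0004
grasp_force: 0.0
```

Emit:
{"op": "arm_command", "data": {
  "series": [
    [0.006,0,0,0],
    [0.014,0,0,0],
    [0.024,0,0,0],
    [0.034,0,0,0],
    [0.044,0,0,0]
  ]
}}

```text
time: 6.45
ee_pos: [0.5158, 0.2017, 0.0514]
tcp_rot: [180.0, -1.2, 103.7]
wrist_force: [0.9, -1.7, -0.2]
opening: -0.0001
grasp_force: 1.2
```

Emit:
{"op": "arm_command", "data": {
  "series": [
    [0.005,0,0,0],
    [0.01,0,0,0],
    [0.015,0,0,0],
    [0.019,0,0,0],
    [0.023,0,0,0]
  ]
}}

```text
time: 6.95
ee_pos: [0.51, 0.2231, 0.0509]
tcp_rot: [-179.9, -1.2, 103.7]
wrist_force: [2.8, -1.7, 0.5]
opening: 0.0002
grasp_force: 1.1
```

Emit:
{"op": "arm_command", "data": {
  "series": [
    [0.002,0,0,0],
    [0.004,0,0,0],
    [0.006,0,0,0],
    [0.008,0,0,0],
    [0.01,0,0,0]
  ]
}}

```text
time: 7.45
ee_pos: [0.5076, 0.2327, 0.051]
tcp_rot: [-179.9, -1.2, 103.7]
wrist_force: [1.1, -0.9, -0.9]
opening: -0.0003
grasp_force: 1.0
```

Emit:
{"op": "arm_command", "data": {
  "series": [
    [0.001,0,0,0],
    [0.0025,0,0,0],
    [0.004,0,0,0],
    [0.005,0,0,0],
    [0.006,0,0,0]
  ]
}}

```text
time: 7.95
ee_pos: [0.5069, 0.2351, 0.051]
tcp_rot: [-179.9, -0.8, 103.6]
wrist_force: [6.8, -25.3, 2.2]
opening: 0.0
grasp_force: 12.6
```

```bash
python3 - <<'E'
from h import *
o=bot.get_obs();print(o["time"],o["ee_pos"],o["tcp_rot"],o["wrist_force"])
d=bot.camera("top");im=d["color"];cv2.imwrite("pics/t2.png",cv2.resize(im[150:250,130:270],None,fx=5,fy=5,interpolation=cv2.INTER_CUBIC))
for x in bot.mark_of("top","tag")[:2]: print(x["location"],x["confidence"],at(d,x["location"],.035))
E
```

```text
7.95 [0.50693658 0.23512544 0.05102289] [-179.91698109   -0.76970246  103.58918631] [  6.8261742  -25.29273842   2.15625563]
```

View pics/t2.png

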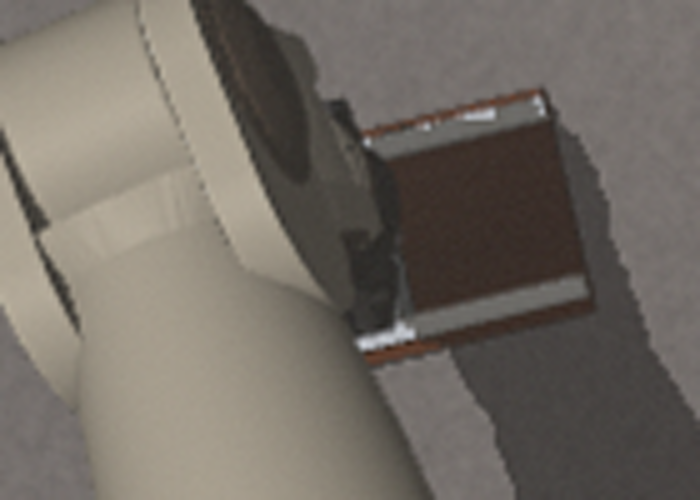

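The force rose to 26 N, so the slide is at its stop and the arm hides the jig from the top camera. I back off, lift, and measure the tag's final position from the wrist.

Emit:
{"op": "arm_command", "data": {
  "series": [
    [-0.008,0,0,0],
    [-0.02,0,-0.005,0],
    [-0.03,0,-0.03,0],
    [-0.035,0,-0.07,0],
    [-0.035,0,-0.105,0]
  ]
}}

```text
time: 8.55
ee_pos: [0.515, 0.2015, 0.1573]
tcp_rot: [-179.9, -1.2, 103.7]
wrist_force: [0.9, -0.1, -0.0]
opening: 0.0002
grasp_force: 0.0
```

Emit:
{"op": "arm_command", "data": {
  "series": [
    [0,0,0,0],
    [0,0,0,0],
    [0,0,0,0],
    [0,0,0,0],
    [0,0,0,0]
  ],
  "hand": 0.06
}}

```text
time: 9.05
ee_pos: [0.5147, 0.2023, 0.1544]
tcp_rot: [-179.8, -1.2, 103.7]
wrist_force: [0.1, -0.4, -1.0]
opening: 0.0603
grasp_force: 0.0
```

```bash
cat > tag.py <<'E'
from h import *
o=bot.get_obs();print(o["time"],o["ee_pos"],o["tcp_rot"],o["q"])
d=bot.camera("wrist");im=d["color"]
for t,z in(("slide_knob",.072),("tag",.035)):
    for x in bot.mark_of("wrist",t)[:1]: print(t,x["location"],x["confidence"],at(d,x["location"],z,o))
for i in blobs(im,(15,100,120),(35,255,255),None,400): 
    print(i[:2], at(d,i[0],.035,o))
    b=[at(d,p,.035,o)[:2] for p in cv2.boxPoints(i[2])]; print(np.round(b,4).tolist(),np.mean(b,0))
E
python3 tag.py
```

```text
9.05 [0.5147229  0.20227141 0.15443569] [-179.83349392   -1.18506051  103.73649511] [20.83682001  4.52140265  1.07871767 86.57607723  1.19655203 97.09840698]
slide_knob [321.4, 132.6] 0.98 [0.50037533 0.25658031 0.072     ]
tag [324.8, 59.1] 0.68 [0.48837307 0.31678509 0.035     ]
([322.8, 55.4], 1978) [0.48597118 0.31956486 0.035     ]
[[0.4654, 0.3403], [0.4942, 0.3472], [0.5056, 0.2997], [0.4772, 0.2927]] [0.48560996 0.31997298]
```

The tag is now at (0.486, 0.320). It travelled 70 mm along the jig's yaw, and the knob at (0.500, 0.257) fits. Now to the red stamp.

Emit:
{"op": "arm_command", "data": {
  "series": [
    [-0.02,-0.006,-0.02,0],
    [-0.055,-0.015,-0.035,0],
    [-0.095,-0.026,-0.045,0],
    [-0.135,-0.037,-0.05,0],
    [-0.175,-0.048,-0.05,0]
  ]
}}

```text
time: 9.7
ee_pos: [0.5104, 0.0186, 0.2028]
tcp_rot: [180.0, -1.2, 103.8]
wrist_force: [1.0, 0.1, -0.9]
opening: 0.0596
grasp_force: 0.0
```

Emit:
{"op": "arm_command", "data": {
  "series": [
    [-0.04,-0.011,0,0],
    [-0.08,-0.022,0,0],
    [-0.12,-0.033,0,0],
    [-0.16,-0.044,0,0],
    [-0.2,-0.055,0,0]
  ]
}}

```text
time: 10.2
ee_pos: [0.504, -0.1889, 0.1977]
tcp_rot: [-179.9, -1.2, 103.7]
wrist_force: [0.2, 0.2, 1.5]
opening: 0.0598
grasp_force: 0.0
```

Emit:
{"op": "arm_command", "data": {
  "series": [
    [-0.035,-0.01,0,0.02],
    [-0.065,-0.018,0,0.05],
    [-0.09,-0.025,0,0.08],
    [-0.109,-0.03,0,0.109],
    [-0.109,-0.03,0,0.109]
  ]
}}

```text
time: 10.7
ee_pos: [0.5009, -0.3021, 0.1949]
tcp_rot: [-179.8, -1.2, 97.3]
wrist_force: [0.6, 0.4, -0.5]
opening: 0.06
grasp_force: 0.0
```

```bash
python3 - <<'E'
from h import *
o=bot.get_obs();print(o["time"],o["ee_pos"],o["tcp_rot"],o["q"])
d=bot.camera("wrist");im=d["color"];cv2.imwrite("pics/w4.png",im)
for n,lo,hi in(("red",(0,150,60),(6,255,255)),("blue",(105,120,50),(125,255,255)),("yel",(22,120,60),(35,255,255))):
  for i in blobs(im,lo,hi,None,150): print(n,i,at(d,i[0],.125,o))
for x in bot.mark_of("wrist","stamp_red")[:2]: print(x["location"],x["confidence"],at(d,x["location"],.015,o))
E
```

```text
10.7 [ 0.5008578  -0.30209073  0.19487921] [-179.76223988   -1.19108981   97.30364799] [-31.47597729  10.18539735  11.79036895  92.53639787   0.77956097
  51.21156661]
red ([324.5, 211.4], 806, ((324.5, 211.0), (46.0, 17.0), 90.0)) [ 0.50191074 -0.30168228  0.125     ]
blue ([323.9, 137.0], 599, ((324.0, 136.5), (33.0, 18.0), 90.0)) [ 0.49466666 -0.24870953  0.125     ]
yel ([323.1, 51.5], 604, ((323.0, 51.5), (31.0, 18.0), 90.0)) [ 0.4865523  -0.18946101  0.125     ]
[324.4, 187.0] 0.8 [ 0.50288016 -0.30865737  0.015     ]
[326.9, 128.7] 0.19 [ 0.4975158  -0.24659469  0.015     ]
```

View pics/w4.png

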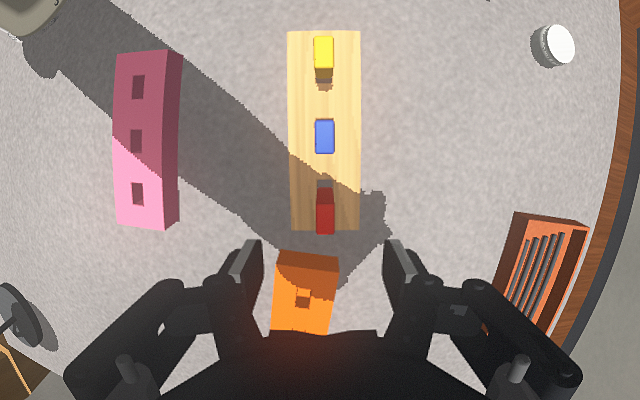

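The view shows red's top at (324,219), blue at (324,137) and yellow at (323,52). Red is the lowest of the three, nearest the gripper, at (0.5025, −0.308), and the orange block behind it stays clear. Descending and gripping across its thin side.

Emit:
{"op": "arm_command", "data": {
  "series": [
    [-0.0085,0.001,0.01,-0.008],
    [-0.0085,0.001,0.035,-0.008],
    [-0.0085,0.001,0.07,-0.008],
    [-0.0085,0.001,0.1,-0.008],
    [-0.0085,0.001,0.115,-0.008]
  ]
}}

```text
time: 11.3
ee_pos: [0.5016, -0.3049, 0.077]
tcp_rot: [-179.7, -1.3, 98.0]
wrist_force: [-0.5, -0.1, -1.0]
opening: 0.06
grasp_force: 0.0
```

Emit:
{"op": "arm_command", "data": {
  "series": [
    [0,0,0,0],
    [0,0,0,0],
    [0,0,0,0],
    [0,0,0,0],
    [0,0,0,0]
  ],
  "hand": 0.0,
  "grip_force": 40
}}

```text
time: 11.8
ee_pos: [0.5033, -0.3068, 0.0823]
tcp_rot: [-179.9, -1.1, 97.9]
wrist_force: [-0.9, -0.5, 7.1]
opening: 0.0132
grasp_force: 40.8
```

Emit:
{"op": "arm_command", "data": {
  "series": [
    [0.0001,0,-0.004,0],
    [0.0003,0,-0.015,0],
    [0.0006,0,-0.03,0],
    [0.0012,0,-0.055,0],
    [0.0018,0,-0.085,0]
  ]
}}

```text
time: 12.3
ee_pos: [0.5025, -0.306, 0.1667]
tcp_rot: [-179.8, -1.2, 97.9]
wrist_force: [0.3, 0.1, -2.1]
opening: 0.0137
grasp_force: 39.7
```

Emit:
{"op": "arm_command", "data": {
  "series": [
    [0.0006,0,-0.025,0],
    [0.001,0,-0.045,0],
    [0.0015,0,-0.065,0],
    [0.0018,0,-0.075,0],
    [0.0018,0,-0.075,0]
  ]
}}

```text
time: 12.8
ee_pos: [0.5035, -0.3062, 0.2425]
tcp_rot: [-179.9, -1.1, 97.9]
wrist_force: [1.5, 0.3, -1.0]
opening: 0.014
grasp_force: 39.8
```

```bash
python3 - <<'E'
from h import *
o=bot.get_obs();print(o["time"],o["ee_pos"],o["tcp_rot"],o["opening"],o["grasp_force"])
d=bot.camera("wrist");im=d["color"];s=bot.camera("scene")["color"]
cv2.imwrite("pics/lift.png",np.hstack([im[150:400,200:450],cv2.resize(s[100:300,80:280],(250,250))]))
E
```

```text
12.8 [ 0.50345619 -0.3061861   0.24250506] [-179.94090712   -1.0711595    97.94036083] 0.01395053335312667 39.81593370437622
```

View pics/lift.png

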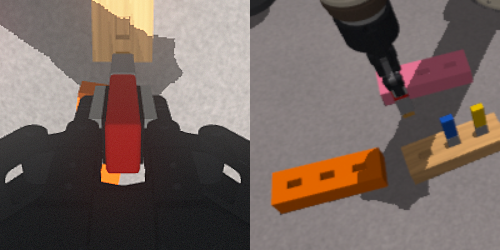

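The red stamp is held, and the blue and yellow ones are still standing in the stand. Carrying it over the caddy.

Emit:
{"op": "arm_command", "data": {
  "series": [
    [0.02,0.002,0,0],
    [0.055,0.006,0,0],
    [0.095,0.0105,0,0],
    [0.14,0.0155,0,0],
    [0.185,0.0205,0,0]
  ]
}}

```text
time: 13.4
ee_pos: [0.497, -0.1184, 0.2428]
tcp_rot: [-179.7, -1.2, 97.9]
wrist_force: [2.0, -0.3, -1.6]
opening: 0.0137
grasp_force: 39.8
```

Emit:
{"op": "arm_command", "data": {
  "series": [
    [0.045,0.005,0,0],
    [0.09,0.01,0,0],
    [0.135,0.015,0,0],
    [0.18,0.02,0,0],
    [0.225,0.025,0,0]
  ]
}}

```text
time: 13.9
ee_pos: [0.4906, 0.1081, 0.2476]
tcp_rot: [-179.7, -1.2, 97.9]
wrist_force: [1.4, -1.0, -1.5]
opening: 0.0139
grasp_force: 39.8
```

Emit:
{"op": "arm_command", "data": {
  "series": [
    [0.045,0.005,0,-0.02],
    [0.09,0.01,0,-0.04],
    [0.135,0.015,0,-0.07],
    [0.175,0.019,0,-0.09],
    [0.2,0.022,0,-0.107]
  ]
}}

```text
time: 14.4
ee_pos: [0.4846, 0.31, 0.2511]
tcp_rot: [-179.8, -1.2, 104.2]
wrist_force: [-0.3, -0.9, -1.1]
opening: 0.0133
grasp_force: 39.8
```

Emit:
{"op": "arm_command", "data": {
  "series": [
    [0.008,0.002,0.01,0],
    [0.012,0.002,0.03,0],
    [0.012,0.002,0.05,0],
    [0.012,0.002,0.06,0],
    [0.012,0.002,0.06,0]
  ]
}}

```text
time: 14.9
ee_pos: [0.4835, 0.3197, 0.1907]
tcp_rot: [-179.7, -1.1, 104.0]
wrist_force: [0.4, -0.3, -1.5]
opening: 0.0135
grasp_force: 39.7
```

```bash
python3 - <<'E'
from h import *
o=bot.get_obs();print(o["time"],o["ee_pos"],o["tcp_rot"],o["q"],o["grasp_force"])
d=bot.camera("wrist");im=d["color"];cv2.imwrite("pics/w5.png",im)
for t,z in(("slide_knob",.072),("tag",.035),("stamp_red",o["ee_pos"][2]-.067)):
    for x in bot.mark_of("wrist",t)[:2]: print(t,x["location"],x["confidence"],at(d,x["location"],z,o))
for i in blobs(im,(15,100,120),(35,255,255),None,100): print(i,at(d,i[0],.035,o))
E
```

```text
14.9 [0.48353602 0.31967833 0.19074145] [-179.73929617   -1.1176496   104.02475443] [ 32.90834026   8.29397941   9.19766546  90.78863798   1.14186873
 108.88218947] 39.70775127410889
tag [323.5, 189.2] 0.72 [0.4846254  0.31614683 0.035     ]
stamp_red [320.4, 214.6] 0.84 [0.4820719  0.31795482 0.12374145]
([325.7, 182.2], 1288, ((325.4999694824219, 184.99998474121094), (47.99999237060547, 28.999996185302734), 90.0)) [0.48501035 0.32358395 0.035     ]
```

View pics/w5.png

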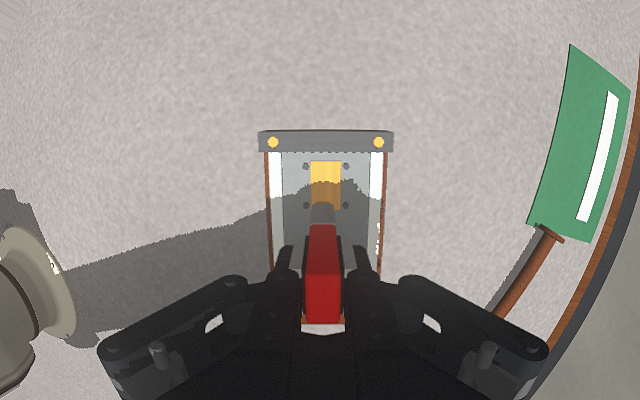

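The view shows the tag at about (325.5,185), with the stamp's steel tip just below it at (321,212). I make a small correction and descend to about 28 mm above the tag before a closer look.

Emit:
{"op": "arm_command", "data": {
  "series": [
    [0.0006,0.0015,0.01,0],
    [0.0006,0.003,0.03,0],
    [0.0006,0.003,0.05,0],
    [0.0006,0.003,0.06,0],
    [0.0006,0.003,0.06,0]
  ]
}}

```text
time: 15.6
ee_pos: [0.4861, 0.3229, 0.1314]
tcp_rot: [-179.8, -1.1, 104.1]
wrist_force: [0.2, -0.2, -1.7]
opening: 0.0133
grasp_force: 39.7
```

Emit:
{"op": "arm_command", "data": {
  "series": [
    [0,0,0,0],
    [0,0,0,0],
    [0,0,0,0],
    [0,0,0,0],
    [0,0,0,0]
  ]
}}

```text
time: 16.1
ee_pos: [0.4868, 0.3234, 0.1334]
tcp_rot: [-180.0, -1.2, 104.1]
wrist_force: [0.3, -0.0, -1.5]
opening: 0.0139
grasp_force: 39.7
```

```bash
python3 - <<'E'
from h import *
o=bot.get_obs();print(o["time"],o["ee_pos"],o["tcp_rot"])
d=bot.camera("wrist");im=d["color"]
s=bot.camera("scene")
for c,k,p in(("wrist",d,o),("scene",s,None)):
  for t,z in(("tag",.035),("stamp_red",o["ee_pos"][2]-.067)):
    for x in bot.mark_of(c,t)[:1]: print(c,t,np.round(x["location"],1),x["confidence"],at(k,x["location"],z,p))
A=cv2.resize(im[90:210,240:400],(640,480),interpolation=cv2.INTER_CUBIC)
cv2.imwrite("pics/w6.png",A)
cv2.imwrite("pics/s6.png",cv2.resize(s["color"][80:220,360:520],(640,560),interpolation=cv2.INTER_CUBIC))
E
```

```text
16.1 [0.48676005 0.32336669 0.13335931] [-179.96303147   -1.20312231  104.07310068]
wrist tag [320.2 208.7] 0.88 [0.48635807 0.31676195 0.035     ]
wrist stamp_red [325.  216.7] 0.79 [0.48911196 0.32106825 0.06635931]
scene tag [440.7 159.6] 0.91 [0.48513069 0.3149657  0.035     ]
scene stamp_red [445.5 150.6] 0.52 [0.48135434 0.32215415 0.06635931]
```

View pics/w6.png

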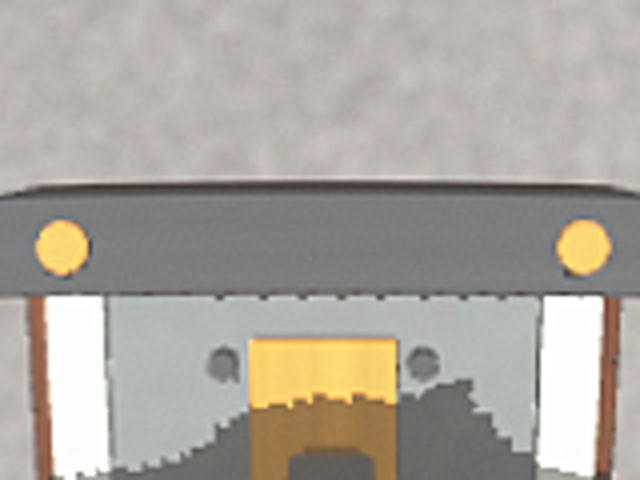

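In this crop (4×, offset 240,90) the tag spans columns 302–339.5 with its far edge at row 174.7. The stamp's steel spans columns 312–334, ending at about row 202. Now to compare both along the tool axes.

```bash
python3 - <<'E'
from h import *
o=bot.get_obs();d=bot.camera("wrist");im=d["color"]
a=np.radians(104.07);X=np.array([np.cos(a),np.sin(a)]);Y=np.array([np.sin(a),-np.cos(a)])
f=lambda p,z:(lambda q:np.round([(q@X)*1000,(q@Y)*1000],1))(at(d,p,z,o)[:2]-o["ee_pos"][:2])
print("tag far L/R",f((302.2,174.7),.035),f((339.5,174.7),.035),"pins",f((296,181),.037),f((345.7,181),.037))
print("brass studs",f((255.5,151.7),.045),f((386,151.7),.045))
for z in(.066,.072,.078):print("stamp",z,f((312,202.5),z),f((333.7,202.5),z))
print("est tag (.4858,.3198)",(np.array([.4858,.3198])-o["ee_pos"][:2])@np.c_[X,Y]*1000)
B=cv2.resize(im[160:260,290:360],(560,800))[:600];cv2.imwrite("pics/w7.png",B)
s=cv2.imread("pics/s6.png");cv2.imwrite("pics/c7.png",np.hstack([cv2.resize(B,(440,471)),cv2.resize(s,(360,315))[:471] if 0 else cv2.copyMakeBorder(cv2.resize(s,(360,315)),0,156,0,0,cv2.BORDER_CONSTANT)]))
E
```

```text
tag far L/R [ 22.  -16.3] [22.  13.4] pins [ 17.3 -21.2] [17.3 18.3]
brass studs [ 42.1 -51.3] [42.  48.2]
stamp 0.066 [ 7.8 -7.5] [7.8 7.8]
stamp 0.072 [ 9.5 -7.3] [9.5 7.6]
stamp 0.078 [11.2 -7.1] [11.2  7.4]
est tag (.4858,.3198) [-3.16112485 -1.66355309]
```

View pics/c7.png

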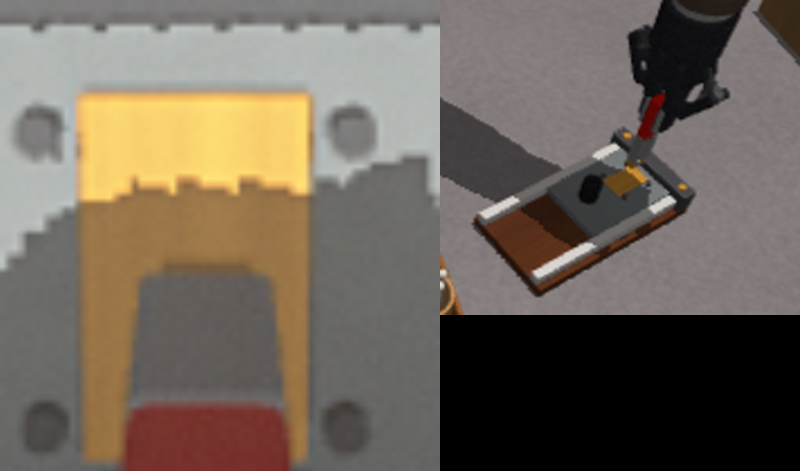

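The tag's centre is at tool (−3.0, −1.5) mm and the stamp's is at about (−2, 0.1) mm. I correct by (−1.3, −1.6) mm and lower 20 mm.

Emit:
{"op": "arm_command", "data": {
  "series": [
    [-0.0005,-0.001,0,0],
    [-0.0013,-0.0016,0.004,0],
    [-0.0013,-0.0016,0.01,0],
    [-0.0013,-0.0016,0.016,0],
    [-0.0013,-0.0016,0.02,0]
  ]
}}

```text
time: 16.95
ee_pos: [0.485, 0.3219, 0.112]
tcp_rot: [-179.9, -1.2, 104.1]
wrist_force: [0.8, -0.2, -1.5]
opening: 0.0133
grasp_force: 39.7
```

Emit:
{"op": "arm_command", "data": {
  "series": [
    [0,0,0,0],
    [0,0,0,0],
    [0,0,0,0],
    [0,0,0,0],
    [0,0,0,0]
  ]
}}

```text
time: 17.45
ee_pos: [0.4854, 0.3221, 0.1132]
tcp_rot: [-180.0, -1.2, 104.1]
wrist_force: [0.4, 0.0, -1.7]
opening: 0.0134
grasp_force: 39.7
```

```bash
python3 - <<'E'
from h import *
o=bot.get_obs();print(o["time"],o["ee_pos"],o["tcp_rot"],o["wrist_force"])
d=bot.camera("wrist");s=bot.camera("scene")
for c,k,p in(("wrist",d,o),("scene",s,None)):
  for t,z in(("tag",.035),("stamp_red",o["ee_pos"][2]-.067)):
    for x in bot.mark_of(c,t)[:1]: print(c,t,np.round(x["location"],1),x["confidence"],at(k,x["location"],z,p))
B=cv2.resize(d["color"][160:260,290:360],(420,600),interpolation=cv2.INTER_CUBIC)
C=cv2.resize(s["color"][120:200,405:455],(375,600),interpolation=cv2.INTER_CUBIC)
cv2.imwrite("pics/c8.png",np.hstack([B,C]))
E
```

```text
17.45 [0.48537012 0.3220772  0.11322237] [-179.95430759   -1.19445573  104.07393204] [ 0.37742189  0.02827676 -1.69501638]
wrist tag [323.3 214.9] 0.74 [0.48710004 0.31724857 0.035     ]
wrist stamp_red [322.1 215.5] 0.84 [0.48547549 0.32014101 0.04622237]
scene tag [441.7 155.6] 0.56 [0.47275762 0.32474264 0.035     ]
```

View pics/c8.png

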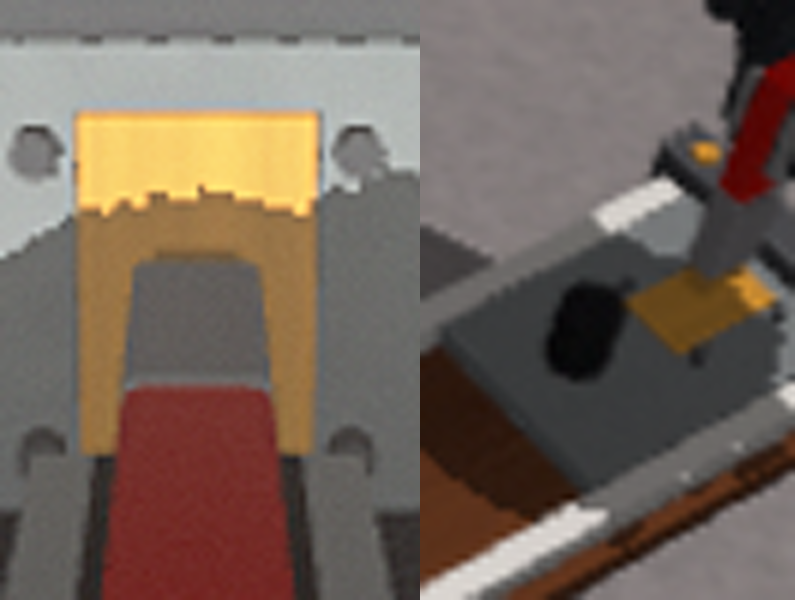

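Left crop: the tag spans columns 77–318 and the stamp 133–262, so it is centred sideways. I check the lengthwise offset and the gap with the visible edges.

```bash
python3 - <<'E'
from h import *
o=bot.get_obs();d=bot.camera("wrist");s=bot.camera("scene")
a=np.radians(104.07);X=np.array([np.cos(a),np.sin(a)]);Y=np.array([np.sin(a),-np.cos(a)])
f=lambda p,z:(lambda q:np.round([(q@X)*1000,(q@Y)*1000],1))(at(d,p,z,o)[:2]-o["ee_pos"][:2])
print("tag far/near",f((322.9,178.6),.035),f((322.9,235.8),.035))
print("foot front bottom edge L/R",[(z,f((315.8,201.5),z),f((330,201.5),z)) for z in(.040,.046,.052)])
R=Ro.from_euler("xyz",s["orientation"],degrees=True).as_matrix();K=s["camera_matrix"]
for z in(.036,.041,.046,.051):
  for dx in(-2,):
    c=o["ee_pos"][:2]+X*dx/1000
    for nm,q in(("corners",[np.r_[c+i*X*.010+j*Y*.005,z] for i in(-1,1) for j in(-1,1)]),):
      P=[]
      for w in q:
        v=R.T@(w-s["xyz"]);P.append([K[0,0]*v[0]/-v[2]+K[0,2],-K[1,1]*v[1]/-v[2]+K[1,2]])
      print(z,((np.array(P)-[405,120])*7.5+[420,0]).round().tolist())
T=np.array([.4858,.3198]);P=[]
for i in(-1,1):
  for j in(-1,1):
    v=R.T@(np.r_[T+i*X*.025+j*Y*.015,.035]-s["xyz"]);P.append([K[0,0]*v[0]/-v[2]+K[0,2],-K[1,1]*v[1]/-v[2]+K[1,2]])
print("tag",((np.array(P)-[405,120])*7.5+[420,0]).round().tolist())
E
```

```text
tag far/near [22.8  0.2] [-22.    0.2]
foot front bottom edge L/R [(0.04, array([ 6.8, -5. ]), array([6.8, 5.4])), (0.046, array([ 8.5, -4.8]), array([8.5, 5.2])), (0.052, array([10.2, -4.7]), array([10.2,  5.1]))]
0.036 [[672.0, 295.0], [691.0, 313.0], [712.0, 274.0], [731.0, 291.0]]
0.041 [[676.0, 287.0], [694.0, 304.0], [716.0, 265.0], [734.0, 283.0]]
0.046 [[680.0, 278.0], [698.0, 296.0], [720.0, 256.0], [738.0, 274.0]]
0.051 [[683.0, 269.0], [702.0, 287.0], [724.0, 248.0], [742.0, 265.0]]
tag [[623.0, 296.0], [677.0, 349.0], [722.0, 243.0], [777.0, 295.0]]
```

The stamp's centre is within about 1 mm of the tag's, and its face is about 11 mm above it. Handing in.

```bash
python3 -c "
from workcell import bot
print(bot.job_done())"
```

```text
the job is handed in; nothing more can be done
None
```

I pushed the slide to its end stop and handed the job in holding the red stamp upright over the brass tag: by my measurements about 11 mm above it, within about 1 mm of its centre and aligned with its long side. No verdict came back.

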